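Unstack the bench kit into its trays

ROBOT

A 7-joint arm with a two-finger parallel gripper is mounted at the origin on the work surface. World frame = base frame: x ahead of the robot, y to its left, z up, the work surface at z = 0. Lengths are in m, angles in rad, forces in N, time in s.
With the tool pointing down it reaches from about 0.35 to 0.9 m from the base axis. Payload 8.1 kg.
Tool frame: the origin (TCP) lies on the centre line of the jaws, within the pads' length; the fingertips stand 19 mm ahead of it and the grasp point (between the pads) is the TCP; z points along the fingers, y is the direction in which the jaws open and shut (so a half turn about z gives the same grasp; the last joint's range is limited). The gripper opens to 92 mm and grips with 3 to 60 N. Pads are 19 mm wide; open, the fingers measure 130 mm over their backs; the gripper's body (75 mm by 190 mm) begins 47 mm behind the grasp point.
Start: joints at [1.213, 0.434, 0.025, 1.573, -0.012, 1.134, -0.075], TCP at [0.158, -0.605, 0.21] pointing down, gripper open.
Joint ranges: [-2.62, 2.62], [-0.44, 2.09], [-1.27, 1.32], [0.08, 2.57], [-1.32, 4.46], [0.12, 2], [-2.74, 2.74]. Speed limits (rad/s): [2.22, 2.22, 3.01, 3.01, 3.14, 3.14, 3.14].

INTERFACE

Orientations are given as a rotation vector (axis times angle).
In Python, from cell import monitor, imaging, workorder, outline_of gives the robot as it stands.
- The arm moves only by the tool move_arm, never from a script. Its argument "series" is a list of rows, each a list of 6 numbers: the shift along the world's x, y, z in cm, then the turn, a rotation vector about the world's x, y, z in degrees. A call has 1 to 8 rows; each row shifts and turns the commanded pose from where the row before left it; what a row does not reach is not made up. A row lasts 1/10 s, in which the tool goes at most 50 mm and 8.59 degrees, less where a joint would pass 70% of its speed; a pose out of reach is approached as far as the arm can. A call with a gripper value outside its range is refused whole. "grip" is the opening, from 0 (shut) to 1 (fully open), set as the call begins (left out, the last holds). The fingers move at their own pace and stop on an object; "force" is the grip in N (left out, the last holds). Time passes only in rows, so rows that do not move let the fingers close. It gives the time, the measured TCP pose, the force and the opening at its end, in the units of the state.
- monitor.observe(): the state, without advancing time (a new reading comes with each control period).
- imaging.get_image(name): name is "scene" or "top" or "wrist"; returns a dict with "color" (480x640x3 uint8, red, green, blue), "fx", "fy", "cx", "cy" (pixels), "rvec" (rotation vector, rad) and "tvec" (3), from world to camera coordinates, as OpenCV has them; the wrist camera has in their place "mount" (4x4, takes a point from camera to tool coordinates, whose origin is the TCP and whose axes are the flange's). Camera axes: x right, y down, z forward; pixel columns grow to the right and rows downward; lengths in m; the calibration is good to about 2 mm. The wrist camera is an equidistant fisheye: a pixel r from the principal point sees the ray r / f radians off the axis. A picture is of the moment at which its call begins: read the wrist's pose just before it. There is no depth.
- workorder.sign_off(): hands the job in, once; it reports no verdict.
Trained networks look in the newest picture that a camera, given by its name, has taken for a name from the list of things; names that differ only in an ending like _2 or _b are one class to them, and where a whole thing is asked for, a point or a joint stands for the part that bears it (a point fixed in the world has none). Each returns a list of dicts, best first, with "p" (0 to 1); they miss things now and then, are a little off and sometimes report something else, mostly with a low value. They report only what shows in the picture. A call takes as long as a camera call. They do not tell look-alikes from the thing itself.
- outline_of(camera, thing): "mask" (480x640 bool, what is visible of it) and "rect" ([left, top, width, height] in pixels, round what is visible of it).
The state is a dict: "clock": time; "joints": joint angles; "dq": joint speeds; "joint_efforts": joint torques, N m; "position": TCP position; "ee_rot": TCP orientation; "force": force on the tool from outside, world axes, zero at the start; "ft_torque": the same for the moment, N m; "width": opening from 0.0 (shut) to 1.0 (fully open).
Only numpy, scipy, OpenCV 4.12 (cv2) and the standard library are available. Lean on these libraries where they do the work, as an engineer would, in place of code of your own. Each camera call takes 0.05 s, during which the arm holds its last target. There are 200 camera calls.

TASK

The lab's loan kit has come back as one pile: take it apart from the top, one thing at a time, and put each thing into the tray of its own colour so that it lies flat on the tray floor inside the rim. Set each one down gently without dropping or tipping it over, let go of it before taking the next, and do not knock the orange plug or the mouse.

Things in the scene. Friction and masses are not known exactly. Their poses are not given: they have to be found in the camera images.
- stop: blue emergency-stop box, top of the stack, about 0.2 kg: 54 x 54 mm in plan, 42 mm high, a yellow collar and red mushroom button (30 mm across, fixed) in the middle of its top reach 64 mm above its underside; grip the blue sides. Origin: centre of the underside; z up, x and y square to the sides.
- pack: black battery pack with two grey stripes, second from the top, about 0.3 kg: 52 mm (x) x 92 mm (y), 30 mm high, flat top. Origin: centre of the underside; z up, y along the long side.
- meter: orange multimeter lying on its back, third from the top, about 0.32 kg: 60 mm (x) x 116 mm (y), 32 mm high, flat top with grey face, screen and dial. Origin: centre of the underside; z up, y along the long side.
- load: green load box with a silver stripe at each end, bottom of the stack, standing on the bench, about 0.45 kg: 64 mm (x) x 140 mm (y), 34 mm high, flat top. Origin: centre of the underside; z up, y along the long side. The four are merely laid on one another, a little askew.
- tray_blue: tray for the blue item, fixed to the bench: flat blue floor inside a low grey rim; inside 70 x 70 mm (x by y), so about 8 mm of play on every side of its item; floor 3 mm thick, rim 3 mm thick with its top 8 mm above the bench. Origin: centre of the underside, on the bench; z up, square, sides along x and y.
- tray_black: tray for the black item, fixed to the bench: flat black floor inside a low grey rim; inside 68 x 108 mm (x by y), so about 8 mm of play on every side of its item; floor 3 mm thick, rim 3 mm thick with its top 8 mm above the bench. Origin: centre of the underside, on the bench; z up, y along the long side.
- tray_orange: tray for the orange item, fixed to the bench: flat orange floor inside a low grey rim; inside 76 x 132 mm (x by y), so about 8 mm of play on every side of its item; floor 3 mm thick, rim 3 mm thick with its top 8 mm above the bench. Origin: centre of the underside, on the bench; z up, y along the long side.
- tray_green: tray for the green item, fixed to the bench: flat green floor inside a low grey rim; inside 80 x 156 mm (x by y), so about 8 mm of play on every side of its item; floor 3 mm thick, rim 3 mm thick with its top 8 mm above the bench. Origin: centre of the underside, on the bench; z up, y along the long side.
- plug: bystander: orange industrial mains plug lying on the bench among the trays, loose, about 132 mm long (y, brass pins to -y), 54 mm across, 54 mm high. Origin: on the bench below its middle; z up.
- mouse: bystander: black computer mouse on the bench at the right-hand side, loose, 110 mm (x) x 60 mm (y), 34 mm high. Origin: centre of the underside; z up.
Not all that is in view belongs to the job. There is more than one size of the tray_orange; the one meant has the size given above.

How it is judged:
On the way, in this order (a step that is already met when the one before it is completed fails the run):
1. the blue emergency-stop box lies flat in its tray and is let go (horizontal distance between stop and tray_blue below 0.013 m and z of stop in the frame of tray_blue below 0.005 m and angle between stop's own z axis and vertical below 0.05 rad and linear speed of stop below 0.02 m/s and contact force between the fingers and stop below 0.1 N), for 0.2 s.
2. the black battery pack lies flat in its tray and is let go (horizontal distance between pack and tray_black below 0.013 m and z of pack in the frame of tray_black below 0.005 m and angle between pack's own z axis and vertical below 0.05 rad and linear speed of pack below 0.02 m/s and contact force between the fingers and pack below 0.1 N), for 0.2 s.
3. the orange multimeter lies flat in its tray and is let go (horizontal distance between meter and tray_orange below 0.013 m and z of meter in the frame of tray_orange below 0.005 m and angle between meter's own z axis and vertical below 0.05 rad and linear speed of meter below 0.02 m/s and contact force between the fingers and meter below 0.1 N), for 0.2 s.
4. the green load box lies flat in its tray and is let go (horizontal distance between load and tray_green below 0.013 m and z of load in the frame of tray_green below 0.005 m and angle between load's own z axis and vertical below 0.05 rad and linear speed of load below 0.02 m/s and contact force between the fingers and load below 0.1 N), for 0.2 s.
At the end, for the whole second after the job is handed in: Each of the four things lies released and at rest (under 20 mm/s) in the tray of its own colour: centre within 13 mm of the tray's centre, underside less than 5 mm above the tray's underside (so on its 3 mm floor, not on the rim), tilted less than 0.05 rad (all of step 1 and all of step 2 and all of step 3 and all of step 4); the robot touches nothing.
It fails at once if a thing of the kit is dropped (it moves faster than 0.6 m/s while the fingers do not touch it) ((contact force between the fingers and stop below 0.05 N and linear speed of stop above 0.6 m/s) or (contact force between the fingers and pack below 0.05 N and linear speed of pack above 0.6 m/s) or (contact force between the fingers and meter below 0.05 N and linear speed of meter above 0.6 m/s) or (contact force between the fingers and load below 0.05 N and linear speed of load above 0.6 m/s)).
It fails at once if a thing of the kit is tipped over (more than 0.6 rad) (angle between any of stop, pack, meter, load's own z axis and vertical above 0.6 rad).
It fails at once if the orange plug or the mouse is moved by more than 30 mm (distance of any of plug, mouse from where it was at the start of the episode above 0.03 m).
It also fails if it takes over 117 s, if anything falls off the work surface, if the arm or the gripper's body presses on something with over 40 N, if the wrist force passes 120 N, or if a joint passes its speed limit or range.

## Working session

There is one attempt and no reset: what is moved stays moved. The work goes in short steps, Python scripts to look and compute and a tool call to move; the robot and the scene stay as the last step left them, time stands still between calls to the robot, and variables do not carry over. Pictures are saved under pics/ and viewed, about 12 in all and at most 16, crops included, and the job is handed in when it is done.

Besides the shell and the picture viewer there is one more tool, called after "Emit:" in YAML: its name, and indented under it one key for each argument. move_arm: Moves the arm, as the interface text tells. Its arguments: {"type":"object","properties":{"series":{"type":"array"},"grip":{"type":"number"},"force":{"type":"number"}},"required":["series"]}

```bash
ls; mkdir -p pics
python3 - <<'E'
from cell import monitor, imaging, outline_of
import cv2
s=monitor.observe(); print({k:s[k] for k in('clock','position','ee_rot','width','force')})
for n in('scene','top'):
    d=imaging.get_image(n); cv2.imwrite(f'pics/{n}0.png',d['color'][:,:,::-1]); print(n,{k:d[k] for k in d if k!='color'})
    for t in('stop','pack','meter','load','tray_blue','tray_black','tray_orange','tray_green','plug','mouse'):
        print(t,[(o['rect'],round(o['p'],2)) for o in outline_of(n,t)])
E
```

```text
pics
{'clock': 0.0, 'position': array([ 0.15735062, -0.60431211,  0.20943858]), 'ee_rot': array([-3.11459076e+00, -3.98911877e-01,  5.25590378e-04]), 'width': 1.0002914086210664, 'force': array([-0.20737963,  0.3577536 ,  0.12794968])}
scene {'fx': 622.671436964636, 'fy': 622.671436964636, 'cx': 319.82924317180436, 'cy': 232.03560841955073, 'rvec': array([ 2.38642688,  0.95595728, -0.31666478]), 'tvec': array([-0.28872446, -0.28943237,  1.46958836])}
stop [([241.0, 247.8, 40.5, 43.1], 0.76)]
pack [([236.9, 252.3, 55.9, 50.9], 0.67)]
meter [([235.0, 259.5, 68.2, 58.5], 0.63)]
load [([228.5, 272.4, 77.0, 57.0], 0.95), ([446.4, 167.6, 64.9, 48.3], 0.61)]
tray_blue [([399.0, 137.6, 48.0, 33.4], 0.59)]
tray_black [([446.3, 166.7, 62.9, 50.9], 0.69)]
tray_orange [([318.7, 190.9, 80.0, 60.6], 0.81), ([176.3, 188.2, 98.6, 80.9], 0.8)]
tray_green [([261.7, 316.7, 99.6, 83.3], 0.74), ([232.4, 260.0, 71.4, 57.0], 0.34)]
plug [([374.0, 246.5, 57.5, 50.4], 0.71)]
mouse [([175.9, 377.9, 55.4, 67.2], 0.77)]
top {'fx': 508.4979406666812, 'fy': 508.4979406666812, 'cx': 313.7180929578361, 'cy': 235.42537363450054, 'rvec': array([ 2.16305679, -2.13796929,  0.15821649]), 'tvec': array([-0.0966221 ,  0.48822304,  1.11549042])}
stop [([363.5, 216.4, 32.8, 33.7], 0.89)]
pack [([352.9, 215.7, 49.0, 34.1], 0.81)]
meter [([348.7, 214.4, 57.3, 40.6], 0.6)]
load [([342.6, 216.1, 61.1, 41.7], 0.65), ([257.0, 162.0, 59.8, 21.3], 0.39), ([143.6, 161.6, 53.6, 34.8], 0.19)]
tray_blue [([150.2, 224.1, 34.9, 37.6], 0.91)]
tray_black [([143.3, 162.8, 52.9, 32.7], 0.78)]
tray_orange [([310.3, 294.4, 81.2, 51.9], 0.95), ([233.6, 215.5, 61.8, 45.1], 0.6)]
tray_green [([344.5, 156.7, 72.6, 45.6], 0.92), ([148.4, 225.0, 37.1, 38.6], 0.45)]
plug [([254.2, 161.2, 60.6, 22.1], 0.86)]
mouse [([458.4, 183.6, 28.1, 46.2], 0.86)]
```

View pics/scene0.png

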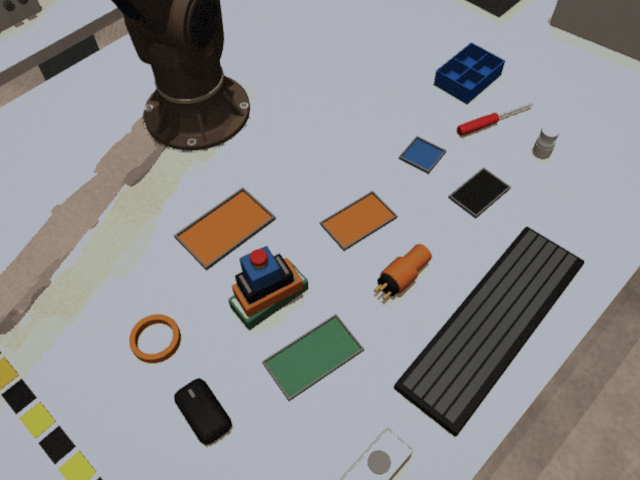

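View pics/top0.png

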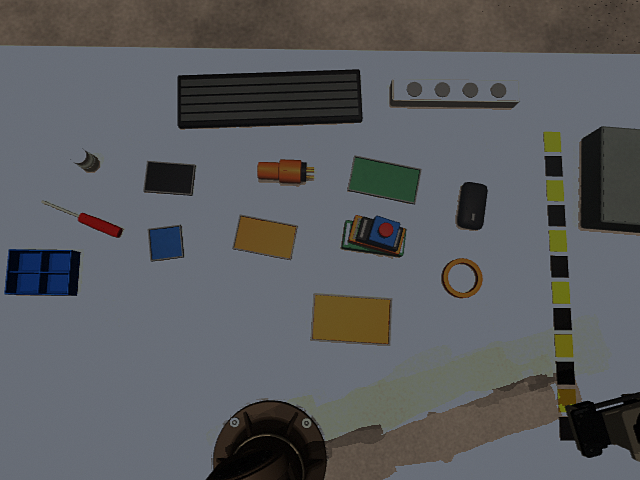

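The scene view shows the stack at about (262,285) with the red button at (259,258). The target trays are blue (422,153), black (480,191) and green (313,356), with two orange candidates at (225,227) and (358,220). The plug is at (403,271) and the mouse at (203,410). The top view agrees: button (385,230), blue (166,243), black (170,178), green (384,179), orange (351,319) and (265,237). Next I fit the poses.

```bash
cat > h.py <<'E'
from cell import monitor, imaging, outline_of
import cv2, numpy as np
from scipy.optimize import least_squares
from scipy.spatial.transform import Rotation as R
H={'stop':(.054,.054,.042),'pack':(.052,.092,.03),'meter':(.06,.116,.032),'load':(.064,.14,.034),
 'tray_blue':(.076,.076,.008),'tray_black':(.074,.114,.008),'tray_orange':(.082,.138,.008),'tray_green':(.086,.162,.008),
 'plug':(.054,.132,.054),'mouse':(.11,.06,.034)}
def grab(n):
    s=monitor.observe(); d=imaging.get_image(n); d['name']=n
    if n=='wrist':
        T=np.eye(4); T[:3,:3]=R.from_rotvec(s['ee_rot']).as_matrix(); T[:3,3]=s['position']; d['T']=np.linalg.inv(T@d['mount'])
    else:
        T=np.eye(4); T[:3,:3]=R.from_rotvec(d['rvec']).as_matrix(); T[:3,3]=np.ravel(d['tvec']); d['T']=T
    return d
def proj(d,P):
    c=np.asarray(P)@d['T'][:3,:3].T+d['T'][:3,3]
    if d['name']=='wrist':
        r=np.hypot(c[:,0],c[:,1])+1e-12; k=np.arctan2(r,c[:,2])/r
        return np.c_[d['fx']*c[:,0]*k+d['cx'],d['fy']*c[:,1]*k+d['cy']]
    return np.c_[d['fx']*c[:,0]/c[:,2]+d['cx'],d['fy']*c[:,1]/c[:,2]+d['cy']]
def unproj(d,uv,z):
    uv=np.asarray(uv,float); a=(uv-[d['cx'],d['cy']])/[d['fx'],d['fy']]
    if d['name']=='wrist':
        t=np.linalg.norm(a,axis=1)+1e-12; r=np.c_[a*(np.sin(t)/t)[:,None],np.cos(t)]
    else: r=np.c_[a,np.ones(len(a))]
    Ti=np.linalg.inv(d['T']); r=r@Ti[:3,:3].T; o=Ti[:3,3]
    return (o+r*((z-o[2])/r[:,2])[:,None])[:,:2]
def pts(thing,x,y,yaw,z0,sc=(1,1)):
    a,b,h=H[thing]; n=np.linspace(-.5,.5,7); 
    P=[(sx*a*sc[0],sy*b*sc[1],k) for k in(0,h) for t in n for sx,sy in((t,-.5),(t,.5),(-.5,t),(.5,t))]
    if thing=='stop': P+=[(.015*np.cos(t),.015*np.sin(t),.064) for t in np.arange(0,6.3,.3)]
    P=np.array(P); c,s=np.cos(yaw),np.sin(yaw)
    return np.c_[x+c*P[:,0]-s*P[:,1],y+s*P[:,0]+c*P[:,1],z0+P[:,2]]
def fit(thing,obs,z0,scale=False):
    """obs: list of (image dict, mask). returns x,y,yaw deg,(scales),rms px"""
    C=[]
    for d,m in obs:
        c,_=cv2.findContours(m.astype(np.uint8),cv2.RETR_EXTERNAL,cv2.CHAIN_APPROX_NONE)
        C.append(max(c,key=cv2.contourArea)[:,0].astype(float))
    g=unproj(obs[0][0],C[0],z0+H[thing][2]*.7)
    (cx,cy),(w,h),a=cv2.minAreaRect((g*1000).astype(np.float32)); yaw=np.radians(a+(90 if w>h else 0))
    def f(p):
        r=[]
        for (d,m),c in zip(obs,C):
            hull=cv2.convexHull(proj(d,pts(thing,p[0]/100,p[1]/100,p[2],z0,p[3:] if scale else (1,1))).astype(np.float32))
            r+=[cv2.pointPolygonTest(hull,(float(u),float(v)),True)-.5 for u,v in c]
        return np.array(r)
    q=least_squares(f,[cx/10,cy/10,yaw]+([1,1] if scale else []),loss='soft_l1',diff_step=1e-4,x_scale=[1,1,.1]+([.05]*2 if scale else []))
    yw=(np.degrees(q.x[2])+90)%180-90
    return np.round([q.x[0]*10,q.x[1]*10,yw,*q.x[3:],np.sqrt(np.mean(f(q.x)**2))],2)
E
python3 - <<'E'
from h import *
D=[grab('scene'),grab('top')]
for t in('stop','tray_blue','tray_black','tray_green','tray_orange','plug','mouse'):
    O=[[(d,o['mask']) for o in outline_of(d['name'],t) if o['p']>.5] for d in D]
    z=.096 if t=='stop' else 0
    if t=='tray_orange':
        for o in O[0]+O[1]: print(o[0]['name'],t,fit(t,[o],0,True))
        continue
    print(t,'both',fit(t,[o[0] for o in O],z),*[fit(t,[o[0]],z,t!='stop') for o in O])
E
```

```text
stop both [ 488.03 -237.25   72.08    1.03] [ 490.11 -238.49   72.66    0.87] [ 4.8639e+02 -2.3595e+02  7.2250e+01  4.6000e-01]
tray_blue both [473.55 249.94   8.43   0.93] [4.7497e+02 2.4682e+02 8.4700e+00 9.7000e-01 1.0000e+00 3.7000e-01] [4.7264e+02 2.5192e+02 7.5200e+00 9.9000e-01 9.8000e-01 4.3000e-01]
tray_black both [625.85 125.31  27.84  37.31] [ 6.3471e+02 -1.0200e+01  3.9000e-01  6.8000e-01  1.1600e+00  1.8200e+00] [ 6.2693e+02  2.5149e+02 -3.9000e+00  1.0100e+00  1.0000e+00  3.6000e-01]
tray_green both [ 631.16 -257.48  -11.03    0.69] [ 6.3177e+02 -2.5836e+02 -1.1010e+01  1.0100e+00  1.0000e+00  3.2000e-01] [ 6.2998e+02 -2.5537e+02 -1.1220e+01  1.0000e+00  1.0100e+00  3.8000e-01]
scene tray_orange [ 4.9146e+02  1.8430e+01 -1.0820e+01  9.9000e-01  9.9000e-01  3.2000e-01]
scene tray_orange [ 306.18 -181.3    -3.11    1.31    1.29    0.46]
top tray_orange [ 4.8919e+02  2.3180e+01 -1.0560e+01  1.0000e+00  9.9000e-01  3.5000e-01]
top tray_orange [ 303.21 -177.86   -3.34    1.3     1.3     0.39]
plug both [ 538.9  -141.87  -21.8    33.13] [ 464.69 -218.19  -15.4     0.62    0.69    4.29] [ 6.4043e+02 -1.9710e+01 -5.9000e-01  6.0000e-01  9.1000e-01  1.7200e+00]
mouse both [ 511.68 -294.02  -50.55   35.31] [ 372.51 -186.44  -16.84    2.06    1.47    3.93] [ 5.6590e+02 -4.5702e+02  8.0810e+01  4.8000e-01  1.6900e+00  5.3000e-01]
```

Emit:
move_arm:
  series:
    - [2,2.3,0.6,0,0,3.6]
    - [2,2.3,0.6,0,0,3.6]
    - [2,2.3,0.6,0,0,3.6]
    - [2,2.3,0.6,0,0,3.6]
    - [2,2.3,0.6,0,0,3.6]
    - [2,2.3,0.6,0,0,3.6]
    - [2,2.3,0.6,0,0,3.6]
    - [2,2.3,0.6,0,0,3.6]
  grip: 1
  force: 25

```text
clock: 2.7
position: [0.3191, -0.4186, 0.259]
ee_rot: [2.915, 1.169, 0.001]
force: [1.1, -0.2, 0.6]
width: 1.002
```

Emit:
move_arm:
  series:
    - [2,2.3,0.6,0,0,3.6]
    - [2,2.3,0.6,0,0,3.6]
    - [2,2.3,0.6,0,0,3.6]
    - [2,2.3,0.6,0,0,3.6]
    - [2,2.3,0.6,0,0,3.6]
    - [2,2.3,0.6,0,0,3.6]
    - [2,2.3,0.6,0,0,3.6]
    - [2,2.3,0.6,0,0,3.6]

```text
clock: 3.5
position: [0.4783, -0.2343, 0.307]
ee_rot: [2.533, 1.857, 0.0]
force: [-0.6, -0.3, 0.5]
width: 0.994
```

Emit:
move_arm:
  series:
    - [0,0,0,0,0,0]
    - [0,0,0,0,0,0]

```text
clock: 3.7
position: [0.4778, -0.2353, 0.3066]
ee_rot: [2.535, 1.855, 0.0]
force: [-0.2, -0.6, -0.5]
width: 1.0
```

Run:
```python
from h import *
d=grab('wrist'); cv2.imwrite('pics/w1.png',d['color'][:,:,::-1]); print(d['mount'],d['fx'],d['cx'],d['cy']); s=monitor.observe(); print(s['position'],s['ee_rot'],s['clock'],s['joints'])
for t in('stop','pack','meter','load','tray_green','tray_orange'):
    for o in outline_of('wrist',t):
        z={'stop':.096,'pack':.066,'meter':.034}.get(t,0)
        print(t,o['rect'],round(o['p'],2),fit(t,[(d,o['mask'])],z,t!='stop') if o['p']>.4 else '')
```

```text
[[ 5.31163879e-04 -9.53226933e-01 -3.02255078e-01  8.27604368e-02]
 [ 9.99998959e-01  9.11855394e-04 -1.11839906e-03 -1.70585102e-04]
 [ 1.34170103e-03 -3.02254169e-01  9.53226425e-01 -1.75441201e-01]
 [ 0.00000000e+00  0.00000000e+00  0.00000000e+00  1.00000000e+00]] 371.64829954431775 324.844524757525 242.00864021829602
[ 0.47716013 -0.23648695  0.30629361] [ 2.53745600e+00  1.85173313e+00 -9.42518846e-04] 3.75 [ 0.6626006   0.24747227 -0.38260893  1.62128285  0.09598282  1.29141746
 -0.04592002]
stop [302.7, 178.6, 63.9, 61.3] 0.6 [ 486.11 -234.03  -17.35    0.79]
pack [308.0, 154.7, 51.3, 85.8] 0.65 [ 5.1146e+02 -2.0199e+02  7.3440e+01  4.4000e-01  8.8000e-01  2.7400e+00]
meter [307.0, 141.7, 53.3, 31.4] 0.83 [ 6.4213e+02 -2.2775e+02  7.1140e+01  2.2000e-01  3.0300e+00  4.3500e+00]
load [296.0, 123.8, 68.7, 119.3] 0.57 [531.53 -97.51 -27.55   0.54   1.94   6.67]
load [404.2, 111.3, 66.9, 123.9] 0.2 
tray_green [401.8, 111.8, 70.5, 125.3] 0.59 [ 6.3030e+02 -2.5479e+02 -1.1150e+01  1.0000e+00  1.0100e+00  5.8000e-01]
tray_orange [239.5, 0.0, 69.8, 58.2] 0.78 [505.71 107.55 -10.97   0.98  -2.23   9.24]
tray_orange [136.9, 118.9, 109.9, 141.1] 0.6 [ 301.67 -176.87   -3.08    1.3     1.3     0.48]
tray_orange [378.3, 0.1, 51.6, 46.1] 0.49 [ 6.4513e+02 -4.6460e+01 -1.1910e+01  6.8000e-01  4.0000e-01  2.6800e+00]
```

View pics/w1.png

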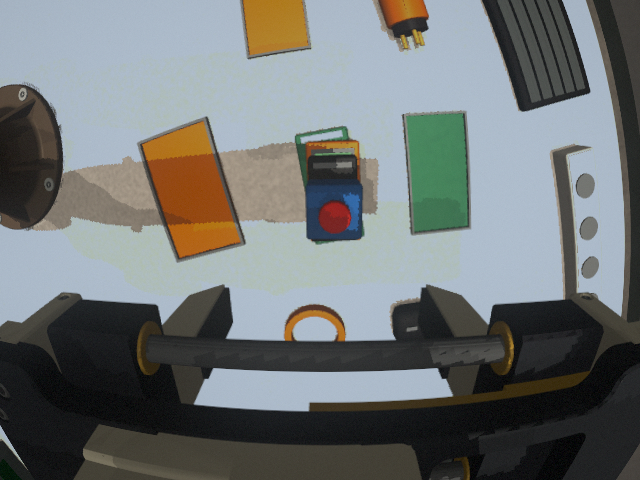

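The wrist view shows the blue box with its red button at (335,217) on top of the pile. The green tray is at (436,172) and the correct orange tray at the top edge, at (275,28). The wrist and top cameras agree to about 1 mm, while the scene camera is off by 3–5 mm. I'll use top and wrist. Grasping the stop box.

Emit:
move_arm:
  series:
    - [0.9,0.15,-2,0,0,0.4]
    - [0,0,-3,0,0,0]
    - [0,0,-3,0,0,0]
    - [0,0,-3,0,0,0]
    - [0,0,-3,0,0,0]
    - [0,0,-2.5,0,0,0]
    - [0,0,-1,0,0,0]
    - [0,0,-0.6,0,0,0]

```text
clock: 4.85
position: [0.4861, -0.2355, 0.1247]
ee_rot: [-2.532, -1.859, 0.001]
force: [0.4, -0.9, 0.4]
width: 0.998
```

Emit:
move_arm:
  series:
    - [0,0,0,0,0,0]
    - [0,0,0,0,0,0]
    - [0,0,0,0,0,0]
    - [0,0,0,0,0,0]
    - [0,0,0,0,0,0]
    - [0,0,0,0,0,0]
    - [0,0,0,0,0,0]
  grip: 0
  force: 25

```text
clock: 5.55
position: [0.4866, -0.2353, 0.1253]
ee_rot: [2.532, 1.86, 0.0]
force: [-1.3, 0.4, 0.0]
width: 0.439
```

Run:
```python
from h import *
d=grab('wrist'); t=grab('top'); sc=grab('scene'); s=monitor.observe(); print(s['position'],s['ee_rot'],s['clock'],s['width'],s['force'])
cv2.imwrite('pics/c1.png',np.hstack([cv2.resize(sc['color'][200:360,180:340],(400,400),interpolation=2),cv2.resize(d['color'][120:440,160:480],(400,400))])[:,:,::-1])
```

```text
[ 0.48656195 -0.23534442  0.12525244] [2.53188501e+00 1.85968925e+00 1.36868263e-04] 5.7 0.3189546462993074 [ 0.01679432  0.07854708 -0.24718902]
```

View pics/c1.png

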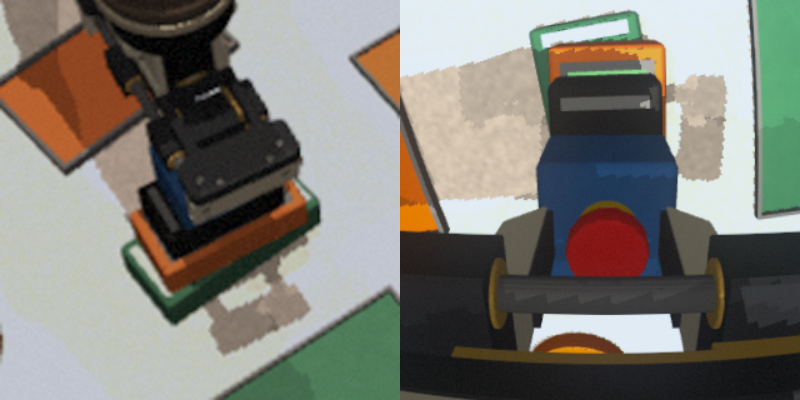

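The wrist crop (right half) shows the box between the fingers, whose inner edges sit at its sides near (553,260) and (663,260). The opening is still changing, so I'll wait.

Emit:
move_arm:
  series:
    - [0,0,0,0,0,0]
    - [0,0,0,0,0,0]
    - [0,0,0,0,0,0]
    - [0,0,0,0,0,0]

```text
clock: 6.1
position: [0.4866, -0.2354, 0.1252]
ee_rot: [2.532, 1.86, 0.0]
force: [0.2, -0.1, 0.3]
width: 0.318
```

Run:
```python
from h import *
d=grab('wrist'); s=monitor.observe(); print(s['clock'],s['width'],s['force'])
cv2.imwrite('pics/c2.png',cv2.resize(d['color'][120:440,160:480],(500,500))[:,:,::-1])
```

```text
6.15 0.318165440201852 [ 1.19696272 -0.56865565 -0.0421969 ]
```

View pics/c2.png

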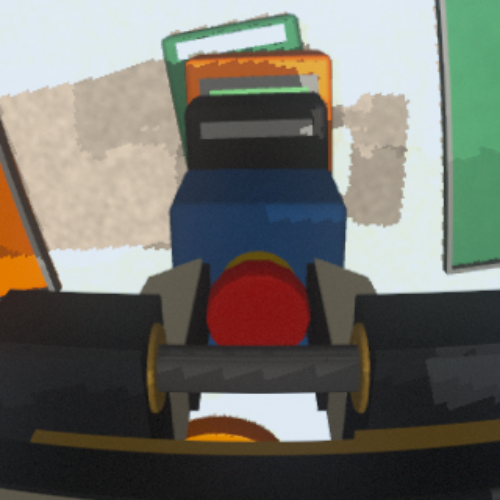

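Run:
```python
from h import *
d=grab('wrist'); s=monitor.observe()
T=np.linalg.inv(d['T'])@np.linalg.inv(d['mount'])
for w in(.0135,.0147,.027,.030):
  for z in(-.04,-.02,0,.019):
    P=np.array([[x,y,z] for x in(.0095,-.0095) for y in(-w,w)])@T[:3,:3].T+T[:3,3]
    print(w,z,np.round((proj(d,P)-[160,120])*500/320).astype(int).tolist())
q=proj(d,pts('stop',.4862,-.2350,np.radians(-17.4),.096)); print('box top corners',np.round((q-[160,120])*500/320)[28:56:3].astype(int).tolist())
for z in (.16,.19): print('button',z,np.round((proj(d,np.array([[.4862,-.235,z]]))-[160,120])*500/320))
for o in outline_of('wrist','stop'): print(o['rect'],o['p'])
```

```text
0.0135 -0.04 [[208, 300], [310, 300], [210, 359], [307, 359]]
0.0135 -0.02 [[213, 268], [304, 268], [215, 323], [302, 323]]
0.0135 0 [[217, 242], [300, 242], [219, 293], [298, 293]]
0.0135 0.019 [[221, 221], [296, 222], [222, 269], [295, 270]]
0.0147 -0.04 [[203, 300], [314, 300], [206, 359], [311, 359]]
0.0147 -0.02 [[209, 268], [308, 268], [211, 323], [306, 323]]
0.0147 0 [[214, 242], [304, 242], [215, 293], [302, 293]]
0.0147 0.019 [[218, 221], [300, 222], [219, 269], [298, 270]]
0.027 -0.04 [[157, 299], [360, 299], [162, 358], [355, 358]]
0.027 -0.02 [[168, 267], [349, 268], [172, 322], [345, 322]]
0.027 0 [[177, 242], [341, 242], [180, 293], [338, 293]]
0.027 0.019 [[184, 221], [334, 221], [186, 269], [331, 269]]
0.03 -0.04 [[146, 299], [371, 299], [152, 358], [365, 358]]
0.03 -0.02 [[158, 267], [359, 267], [162, 322], [355, 322]]
0.03 0 [[168, 242], [350, 242], [171, 293], [346, 293]]
0.03 0.019 [[175, 221], [342, 221], [178, 269], [339, 269]]
box top corners [[177, 355], [338, 355], [175, 333], [227, 203], [257, 356], [343, 284], [170, 258], [318, 203], [338, 355], [348, 203]]
button 0.16 [[257. 320.]]
button 0.19 [[257. 384.]]
[267.3, 227.2, 115.4, 114.3] 0.86
```

The opening has settled at 0.318, about 29 mm, so the fingers are closed on the 30 mm button. In the picture the fingertips sit about 30 mm higher than the data says. I'll open, back off upward, and check the real fingertip position before gripping the sides.

Emit:
move_arm:
  series:
    - [0,0,0,0,0,0]
    - [0,0,0,0,0,0]
    - [0,0,0,0,0,0]
    - [0,0,0,0,0,0]
    - [0,0,0,0,0,0]
    - [0,0,0,0,0,0]
    - [0,0,0,0,0,0]
    - [0,0,0,0,0,0]
  grip: 1

```text
clock: 7.05
position: [0.4865, -0.2354, 0.1252]
ee_rot: [2.532, 1.86, 0.0]
force: [-0.6, 0.8, 0.2]
width: 0.962
```

Emit:
move_arm:
  series:
    - [0,0,1,0,0,0]
    - [0,0,3,0,0,0]
    - [0,0,3,0,0,0]
    - [0,0,3,0,0,0]
    - [0,0,1,0,0,0]
    - [0,0,0,0,0,0]
    - [0,0,0,0,0,0]

```text
clock: 7.75
position: [0.486, -0.2353, 0.2346]
ee_rot: [-2.532, -1.859, 0.001]
force: [0.5, -0.2, -0.7]
width: 1.004
```

Run:
```python
from h import *
w=grab('wrist'); sc=grab('scene'); s=monitor.observe(); print(s['clock'],s['position'],s['ee_rot'],s['width'])
T=np.eye(4); T[:3,:3]=R.from_rotvec(s['ee_rot']).as_matrix(); T[:3,3]=s['position']
out=[]
for d,(x,y,a) in((sc,(190,170,130)),(w,(120,200,240))):
    im=cv2.resize(d['color'][y:y+a,x:x+int(a*1.54)],(400,260) if 0 else (616,400),interpolation=2)
    k=400/a
    for z,c in((.019,(255,0,255)),(-.013,(0,255,0))):
        for sy in(-1,1):
            P=np.array([[p,sy*q,z] for p,q in((.0095,.046),(-.0095,.046),(-.0095,.065),(.0095,.065))])@T[:3,:3].T+T[:3,3]
            cv2.polylines(im,[((proj(d,P)-[x,y])*k).astype(int)],True,c,1)
    out.append(cv2.resize(im,(456,296)))
cv2.imwrite('pics/f1.png',np.vstack(out)[:,:,::-1])
f=(w['mount']@np.r_[0,0,0,1]); print(f)
for o in outline_of('wrist','stop')[:1]: print(fit('stop',[(w,o['mask'])],.096))
```

```text
7.85 [ 0.48566962 -0.23511621  0.23389969] [-2.53033526e+00 -1.85865687e+00  1.90133413e-03] 1.0018501833711444
[ 8.27612263e-02 -1.70523539e-04 -1.75441062e-01  1.00000000e+00]
[ 486.63 -234.17  -17.02    0.88]
```

View pics/f1.png

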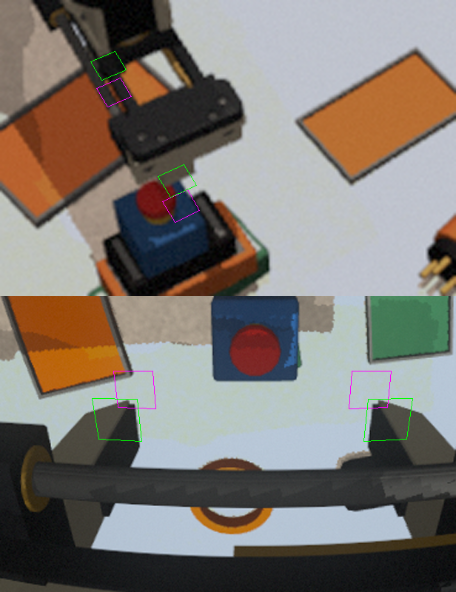

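Confirmed: the green outlines, drawn with tips 13 mm behind the reported TCP, match the fingertips at about (135,400) and (375,400). The magenta ones at +19 mm don't. So the real grasp point is about 32 mm above the reported TCP, and I'll go correspondingly lower.

Emit:
move_arm:
  series:
    - [0,0.1,-2,0,0,0.4]
    - [0,0,-3,0,0,0]
    - [0,0,-3,0,0,0]
    - [0,0,-2.5,0,0,0]
    - [0,0,-1.5,0,0,0]
    - [0,0,-1,0,0,0]
    - [0,0,-0.5,0,0,0]
    - [0,0,-0.5,0,0,0]

```text
clock: 8.7
position: [0.4868, -0.2343, 0.0951]
ee_rot: [2.525, 1.869, 0.0]
force: [0.4, -0.6, 0.1]
width: 0.999
```

Emit:
move_arm:
  series:
    - [0,0,0,0,0,0]
    - [0,0,0,0,0,0]
    - [0,0,0,0,0,0]
    - [0,0,0,0,0,0]
    - [0,0,0,0,0,0]
    - [0,0,0,0,0,0]
    - [0,0,0,0,0,0]
    - [0,0,0,0,0,0]
  grip: 0

```text
clock: 9.5
position: [0.4867, -0.2344, 0.0955]
ee_rot: [2.525, 1.868, 0.0]
force: [-0.9, 0.1, 4.6]
width: 0.584
```

Emit:
move_arm:
  series:
    - [0,0,0.5,0,0,0]
    - [0,0,1,0,0,0]
    - [0,0,2,0,0,0]
    - [0,0,2,0,0,0]
    - [0,0,2,0,0,0]
    - [0,0,1,0,0,0]
    - [0,0,0,0,0,0]

```text
clock: 10.2
position: [0.4873, -0.2346, 0.1818]
ee_rot: [2.524, 1.867, 0.002]
force: [-0.2, 0.2, -2.1]
width: 0.588
```

Emit:
move_arm:
  series:
    - [0,2,0,0,0,2.5]
    - [0,4,0,0,0,2.5]
    - [0,4,0,0,0,2.5]
    - [0,4,0,0,0,2.5]
    - [0,4,0,0,0,2.5]
    - [0,4,0,0,0,2.5]
    - [0,4,0,0,0,2.5]
    - [0,4,0,0,0,2.5]

```text
clock: 11.0
position: [0.4851, 0.0678, 0.1793]
ee_rot: [-2.158, -2.282, 0.002]
force: [1.1, -0.4, -1.8]
width: 0.584
```

Emit:
move_arm:
  series:
    - [0,4,0,0,0,2.5]
    - [0,4,0,0,0,2.5]
    - [0,2,0,0,0,0]
    - [0,0,0,0,0,0]
    - [0,0,0,0,0,0]

```text
clock: 11.5
position: [0.4854, 0.1659, 0.1793]
ee_rot: [-2.058, -2.373, 0.003]
force: [-0.0, -0.9, -2.1]
width: 0.585
```

Run:
```python
from h import *
w=grab('wrist'); t=grab('top'); s=monitor.observe(); print(s['clock'],s['position'],s['ee_rot'],s['width'],s['force'])
cv2.imwrite('pics/b1.png',w['color'][:,:,::-1])
for n in('tray_blue','tray_black','tray_orange','stop'):
    for o in outline_of('wrist',n): print(n,o['rect'],round(o['p'],2), fit(n,[(w,o['mask'])],0 if n!='stop' else .096+.085,n!='stop'))
for o in outline_of('top','pack'): print('pack top',round(o['p'],2),fit('pack',[(t,o['mask'])],.066))
```

```text
11.6 [0.48604648 0.16442246 0.17953866] [-2.06189822 -2.37003133  0.00260416] 0.5878165016547772 [ 0.33366783  0.25115681 -1.98453092]
tray_blue [286.0, 81.9, 79.7, 82.1] 0.59 [472.84 252.94   8.33   1.01   1.01   0.51]
tray_black [433.9, 84.6, 89.6, 128.5] 0.92 [ 6.2762e+02  2.5272e+02 -3.7600e+00  9.9000e-01  1.0100e+00  6.2000e-01]
tray_orange [259.0, 374.2, 34.3, 12.6] 0.4 [461.92  -2.21  84.48   0.95   1.     1.42]
stop [257.6, 245.2, 135.5, 150.5] 0.68 [485.46 164.39 -81.85  20.28]
stop [285.0, 79.5, 84.2, 83.1] 0.4 [488.34 239.   -81.53  31.21]
pack top 0.85 [ 4.8766e+02 -2.3148e+02 -1.5410e+01  3.4000e-01]
```

View pics/b1.png

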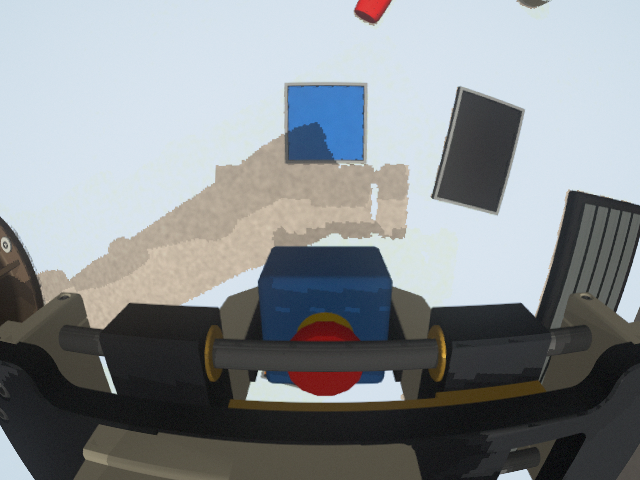

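The wrist view shows the box held level between the fingers (325,320). The blue tray is straight ahead at (326,123) and the black tray at (478,150). Lowering into blue.

Emit:
move_arm:
  series:
    - [-0.3,2,0,0,0,0.3]
    - [-0.5,3.5,-1,0,0,0]
    - [-0.4,2.5,-2,0,0,0]
    - [-0.1,0.75,-3,0,0,0]
    - [0,0,-3,0,0,0]
    - [0,0,-3,0,0,0]
    - [0,0,-2,0,0,0]
    - [0,0,-1.5,0,0,0]

```text
clock: 12.65
position: [0.4732, 0.2525, 0.0238]
ee_rot: [-2.055, -2.375, 0.002]
force: [0.5, -0.1, -1.4]
width: 0.585
```

Emit:
move_arm:
  series:
    - [0,0,-0.8,0,0,0]
    - [0,0,-0.5,0,0,0]
    - [0,0,-0.3,0,0,0]
    - [0,0,0,0,0,0]

```text
clock: 13.05
position: [0.4738, 0.2533, 0.0096]
ee_rot: [2.055, 2.376, 0.001]
force: [0.7, 0.1, -1.4]
width: 0.587
```

Emit:
move_arm:
  series:
    - [0,0,-0.2,0,0,0]
    - [0,0,-0.1,0,0,0]
    - [0,0,0,0,0,0]

```text
clock: 13.35
position: [0.4736, 0.2532, 0.0064]
ee_rot: [2.055, 2.376, 0.0]
force: [0.4, -0.1, -2.2]
width: 0.583
```

Emit:
move_arm:
  series:
    - [0,0,-0.1,0,0,0]
    - [0,0,-0.1,0,0,0]
    - [0,0,-0.1,0,0,0]
    - [0,0,0,0,0,0]

```text
clock: 13.75
position: [0.4734, 0.2531, 0.0031]
ee_rot: [-2.055, -2.376, 0.0]
force: [-0.3, -0.4, -2.4]
width: 0.588
```

Emit:
move_arm:
  series:
    - [0,0,-0.1,0,0,0]
    - [0,0,0,0,0,0]

```text
clock: 13.95
position: [0.4736, 0.2532, 0.0025]
ee_rot: [2.055, 2.376, 0.0]
force: [-0.8, 0.0, 2.6]
width: 0.583
```

Emit:
move_arm:
  series:
    - [0,0,0,0,0,0]
    - [0,0,0,0,0,0]
    - [0,0,0,0,0,0]
    - [0,0,0,0,0,0]
    - [0,0,0,0,0,0]
    - [0,0,0,0,0,0]
  grip: 1

```text
clock: 14.55
position: [0.4735, 0.2532, 0.0022]
ee_rot: [-2.055, -2.376, -0.0]
force: [0.4, -0.1, -0.0]
width: 0.996
```

Emit:
move_arm:
  series:
    - [0,0,1,0,0,0]
    - [0,0,2,0,0,0]
    - [0,0,3,0,0,0]
    - [0,0,3,0,0,0]
    - [0,-1,3,0,0,0]
    - [0,-2,3,0,0,0]
    - [0,-3,3,0,0,-1.7]
    - [0,-3.5,2,0,0,-2]

```text
clock: 15.35
position: [0.4737, 0.1587, 0.2051]
ee_rot: [2.129, 2.309, 0.005]
force: [0.7, -0.8, -0.6]
width: 0.999
```

Emit:
move_arm:
  series:
    - [0.2,-4.5,0,0,0,-2.5]
    - [0.2,-4.5,0,0,0,-2.5]
    - [0.2,-4.5,0,0,0,-2.5]
    - [0.2,-4.5,0,0,0,-2.5]
    - [0.2,-4.5,0,0,0,-2.5]
    - [0.2,-4.5,0,0,0,-2.5]
    - [0.2,-4.5,0,0,0,-2.5]
    - [0,-4,0,0,0,-2.5]

```text
clock: 16.15
position: [0.4873, -0.199, 0.2031]
ee_rot: [2.501, 1.9, 0.001]
force: [0.9, 0.2, 0.4]
width: 0.998
```

Emit:
move_arm:
  series:
    - [0,-3,0,0,0,0]
    - [0,-0.5,0,0,0,0]
    - [0,0,0,0,0,0]
    - [0,0,0,0,0,0]

```text
clock: 16.55
position: [0.4877, -0.2302, 0.2026]
ee_rot: [-2.497, -1.906, -0.001]
force: [1.2, 1.1, -0.0]
width: 1.0
```

```bash
cat > look.py <<'E'
from h import *
import sys
n,z,tag=sys.argv[1],float(sys.argv[2]),sys.argv[3]
w=grab('wrist'); t=grab('top'); s=monitor.observe(); yaw=2*np.degrees(np.arctan2(s['ee_rot'][1],s['ee_rot'][0]))-90
print(s['clock'],np.round(s['position']*1000,1),'yaw',round((yaw+90)%180-90,2),s['width'],np.round(s['force'],1))
cv2.imwrite(f'pics/{tag}.png',np.hstack([cv2.resize(w['color'],(440,330)),cv2.resize(t['color'][130:330,120:430],(360,330))])[:,:,::-1])
for d in(w,t):
  for q in (n,)+tuple(sys.argv[4:]):
    for o in outline_of(d['name'],q):
        if o['p']>.4: print(d['name'],q,o['rect'],round(o['p'],2),fit(q,[(d,o['mask'])],z if q==n else (.003 if q[:4]!='tray' else 0),True))
E
python3 look.py pack .066 p1 stop tray_blue; rm -f x
```

```text
16.65 [ 487.9 -230.   202.6] yaw -15.26 0.9992208645481502 [0.3 0.5 0.5]
wrist pack [293.5, 172.9, 72.5, 115.3] 0.97 [ 488.25 -230.8   -15.36    1.01    0.98    0.68]
top pack [352.7, 217.1, 24.6, 24.9] 0.86 [ 4.5756e+02 -1.8616e+02 -1.9980e+01 -2.5900e+00 -2.9000e-01  1.5900e+00]
top stop [147.6, 227.7, 29.8, 29.7] 0.65 [4.7276e+02 2.5199e+02 8.9700e+00 9.8000e-01 9.6000e-01 3.2000e-01]
top tray_blue [151.0, 225.6, 34.6, 35.5] 0.73 [472.98 252.83   8.41   0.95   0.96   2.16]
```

View pics/p1.png

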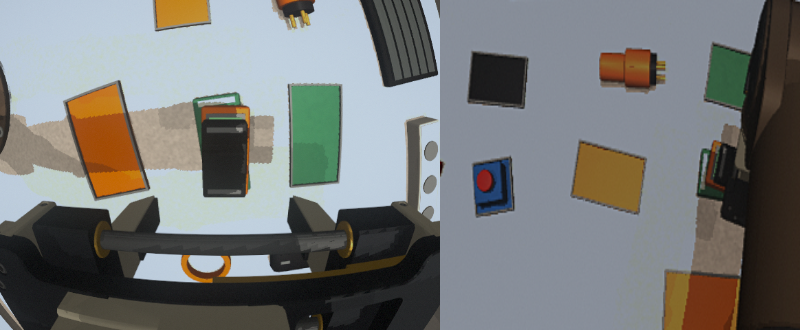

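The left view shows the black pack on top at (225,158), square to the open fingers. The top view on the right shows the stop box centred in the blue tray at (492,186). Grasping the pack.

Emit:
move_arm:
  series:
    - [0,-0.1,-2,0,0,0]
    - [0,0,-3,0,0,0]
    - [0,0,-3,0,0,0]
    - [0,0,-2.5,0,0,0]
    - [0,0,-1.5,0,0,0]
    - [0,0,-1,0,0,0]
    - [0,0,-0.7,0,0,0]
    - [0,0,-0.45,0,0,0]

```text
clock: 17.75
position: [0.4877, -0.2328, 0.0606]
ee_rot: [2.499, 1.904, 0.0]
force: [0.1, -0.5, 0.1]
width: 0.999
```

Emit:
move_arm:
  series:
    - [0,0,0,0,0,0]
    - [0,0,0,0,0,0]
    - [0,0,0,0,0,0]
    - [0,0,0,0,0,0]
    - [0,0,0,0,0,0]
    - [0,0,0,0,0,0]
    - [0,0,0,0,0,0]
    - [0,0,0,0,0,0]
  grip: 0
  force: 30

```text
clock: 18.55
position: [0.4877, -0.233, 0.061]
ee_rot: [2.499, 1.903, 0.0]
force: [-0.3, -0.4, 3.7]
width: 0.563
```

Emit:
move_arm:
  series:
    - [0,0,0,0,0,0]

```text
clock: 18.65
position: [0.4877, -0.2329, 0.061]
ee_rot: [2.499, 1.903, 0.0]
force: [-0.9, -0.0, 3.5]
width: 0.565
```

Emit:
move_arm:
  series:
    - [0,0,0.5,0,0,0]
    - [0,0,1,0,0,0]
    - [0,0,2,0,0,0]
    - [0,0,2,0,0,0]
    - [0,0,2,0,0,0]
    - [0,0,1.5,0,0,0]
    - [0,2,0,0,0,0]
    - [0.4,3,0,0,0,0.7]

```text
clock: 19.45
position: [0.491, -0.1844, 0.1517]
ee_rot: [2.49, 1.913, -0.001]
force: [0.3, 1.3, -3.1]
width: 0.564
```

Emit:
move_arm:
  series:
    - [1.2,4,0,0,0,1.2]
    - [1.2,4,0,0,0,1.2]
    - [1.2,4,0,0,0,1.2]
    - [1.2,4,0,0,0,1.2]
    - [1.2,4,0,0,0,1.2]
    - [1.2,4,0,0,0,1.2]
    - [1.2,4,0,0,0,1.2]
    - [1.2,4,0,0,0,1.2]

```text
clock: 20.25
position: [0.5875, 0.1386, 0.1512]
ee_rot: [2.317, 2.121, -0.001]
force: [1.0, 0.4, -2.4]
width: 0.565
```

Emit:
move_arm:
  series:
    - [1.2,3,0,0,0,1.2]
    - [1.2,2,0,0,0,0]
    - [0.6,1,0,0,0,0]
    - [0,0,0,0,0,0]
    - [0,0,0,0,0,0]

```text
clock: 20.75
position: [0.6172, 0.1956, 0.1506]
ee_rot: [2.297, 2.143, -0.002]
force: [-0.5, -0.5, -3.5]
width: 0.563
```

```bash
python3 look.py tray_black 0 p2 stop
```

```text
20.85 [617.3 195.  150.7] yaw -4.02 0.562911353115255 [ 0.3 -1.1 -2.3]
wrist tray_black [286.5, 87.7, 90.0, 119.3] 0.9 [ 6.2755e+02  2.5986e+02 -3.6500e+00  1.0100e+00  8.7000e-01  5.9000e-01]
wrist stop [115.1, 137.7, 82.7, 79.5] 0.58 [473.81 252.98 -82.41   0.99   0.9    0.62]
```

View pics/p2.png

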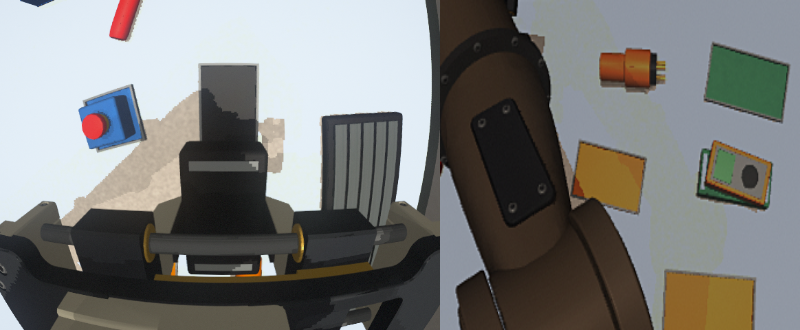

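The wrist view shows the pack held level with the black tray straight ahead (228,103). The top view shows the meter with its face exposed on the stack at (738,172). Lowering the pack.

Emit:
move_arm:
  series:
    - [0.3,2,0,0,0,0.2]
    - [0.4,2,-1,0,0,0]
    - [0.3,1.5,-2,0,0,0]
    - [0,0,-3,0,0,0]
    - [0,0,-3,0,0,0]
    - [0,0,-2.5,0,0,0]
    - [0,0,-1.5,0,0,0]
    - [0,0,-1,0,0,0]

```text
clock: 21.85
position: [0.6272, 0.2516, 0.0097]
ee_rot: [-2.292, -2.148, 0.002]
force: [-0.3, -0.2, -2.9]
width: 0.562
```

Emit:
move_arm:
  series:
    - [0,0,-0.4,0,0,0]
    - [0,0,-0.2,0,0,0]
    - [0,0,-0.2,0,0,0]
    - [0,0,0,0,0,0]

```text
clock: 22.25
position: [0.628, 0.2523, 0.0034]
ee_rot: [2.292, 2.148, 0.002]
force: [0.2, -0.4, -2.6]
width: 0.57
```

Emit:
move_arm:
  series:
    - [0,0,-0.1,0,0,0]
    - [0,0,-0.1,0,0,0]
    - [0,0,0,0,0,0]

```text
clock: 22.55
position: [0.6275, 0.2521, 0.0008]
ee_rot: [2.292, 2.148, 0.0]
force: [-0.2, 0.3, -3.0]
width: 0.562
```

Emit:
move_arm:
  series:
    - [0,-0.1,0,0,0,0]
    - [0,-0.05,-0.1,0,0,0]
    - [0,0,-0.1,0,0,0]
    - [0,0,0,0,0,0]

```text
clock: 22.95
position: [0.6274, 0.2506, -0.0015]
ee_rot: [-2.292, -2.148, 0.0]
force: [0.7, 0.0, -3.0]
width: 0.564
```

Emit:
move_arm:
  series:
    - [0,0,-0.1,0,0,0]
    - [0,0,0,0,0,0]

```text
clock: 23.15
position: [0.6275, 0.2507, -0.0019]
ee_rot: [2.292, 2.148, 0.0]
force: [-1.7, -1.6, 0.7]
width: 0.564
```

Emit:
move_arm:
  series:
    - [0,0,0,0,0,0]
    - [0,0,0,0,0,0]
    - [0,0,0,0,0,0]
    - [0,0,0,0,0,0]
    - [0,0,0,0,0,0]
    - [0,0,0,0,0,0]
  grip: 1

```text
clock: 23.75
position: [0.6275, 0.2506, -0.0023]
ee_rot: [2.292, 2.148, 0.0]
force: [0.7, -0.1, 0.5]
width: 0.994
```

Emit:
move_arm:
  series:
    - [0,0,1,0,0,0]
    - [0,0,2,0,0,0]
    - [0,0,3,0,0,0]
    - [0,0,3,0,0,0]
    - [0,-1,3,0,0,0]
    - [0,-2,3,0,0,0]
    - [-0.5,-3,3,0,0,0]
    - [-1,-4,2,0,0,-1]

```text
clock: 24.55
position: [0.613, 0.152, 0.2009]
ee_rot: [2.308, 2.131, 0.006]
force: [0.4, -0.6, 0.1]
width: 1.0
```

Emit:
move_arm:
  series:
    - [-1.4,-4.5,0,0,0,-1]
    - [-1.4,-4.5,0,0,0,-1]
    - [-1.4,-4.5,0,0,0,-1]
    - [-1.4,-4.5,0,0,0,-1]
    - [-1.4,-4.5,0,0,0,-1]
    - [-1.4,-4.5,0,0,0,-1]
    - [-1.4,-4.5,0,0,0,-1]
    - [-1.4,-4,0,0,0,-1]

```text
clock: 25.35
position: [0.4996, -0.2066, 0.1987]
ee_rot: [2.454, 1.959, 0.0]
force: [0.9, -0.6, 0.3]
width: 0.998
```

Emit:
move_arm:
  series:
    - [-0.8,-2.5,0,0,0,0]
    - [-0.5,-0.6,0,0,0,0]
    - [0,0,0,0,0,0]
    - [0,0,0,0,0,0]

```text
clock: 25.75
position: [0.4881, -0.2337, 0.1982]
ee_rot: [2.452, 1.964, 0.002]
force: [-0.1, 0.5, 0.3]
width: 1.0
```

```bash
python3 look.py meter .034 m1 pack tray_black load
```

```text
25.85 [ 488.3 -233.4  198.1] yaw -12.55 0.9980543731803514 [ 1.2  0.1 -0.6]
wrist load [280.9, 134.2, 80.3, 139.1] 0.76 [ 494.79 -165.24  -22.32    0.58    0.88    8.99]
top meter [348.9, 213.0, 27.3, 30.9] 0.78 [ 585.41 -224.35   72.16    0.75    2.06    2.81]
top meter [344.7, 155.5, 39.8, 38.1] 0.66 [ 6.2604e+02 -2.0832e+02  8.1090e+01  1.2400e+00  6.6000e-01  4.8000e-01]
top tray_black [142.3, 164.0, 51.3, 30.1] 0.65 [627.58 252.71  -4.     0.91   0.95   1.69]
```

View pics/m1.png

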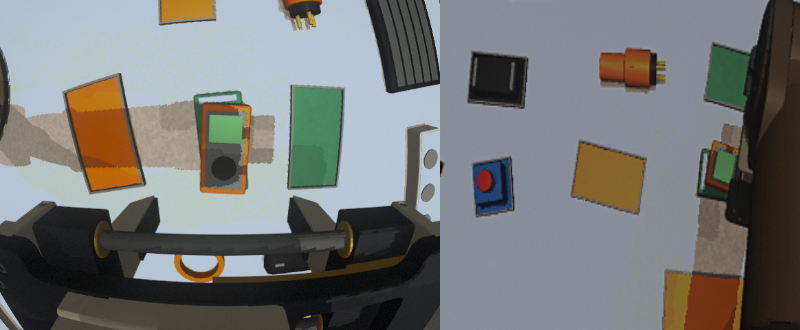

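The pack is in the black tray (498,79) and the meter is on top at (225,147). The network missed the meter in the wrist image, so I'll segment its orange colour there.

Run:
```python
from h import *
w=grab('wrist'); s=monitor.observe(); print(s['position'])
for o in outline_of('wrist','meter'): print(o['rect'],o['p'],fit('meter',[(w,o['mask'])],.034,True))
hsv=cv2.cvtColor(w['color'],cv2.COLOR_RGB2HSV); m=cv2.inRange(hsv,(5,130,60),(25,255,255)); r=np.zeros_like(m); r[140:292,283:375]=m[140:292,283:375]
n,l,st,_=cv2.connectedComponentsWithStats(r); P=[i for i in range(1,n) if st[i,4]>30]; print(st[P])
pp=np.argwhere(np.isin(l,P))[:,::-1].astype(np.int32); mk=np.zeros_like(m); cv2.fillConvexPoly(mk,cv2.convexHull(pp),1)
print(fit('meter',[(w,mk)],.034,True),fit('meter',[(w,mk)],.034))
```

```text
[ 0.48754543 -0.2352359   0.19769883]
[291.4, 149.3, 74.8, 133.1] 0.61 [ 490.21 -228.25  -15.2     1.      0.99    0.51]
[[ 292  148   74  133 2593]]
[ 4.9033e+02 -2.2846e+02 -1.4970e+01  1.0000e+00  9.9000e-01  3.9000e-01] [ 490.3  -228.55  -14.96    0.64]
```

Emit:
move_arm:
  series:
    - [0.3,0.7,-2,0,0,-2.4]
    - [0,0,-3,0,0,0]
    - [0,0,-4,0,0,0]
    - [0,0,-3,0,0,0]
    - [0,0,-2,0,0,0]
    - [0,0,-1.5,0,0,0]
    - [0,0,-0.9,0,0,0]
    - [0,0,-0.5,0,0,0]

```text
clock: 27.15
position: [0.4903, -0.2283, 0.0281]
ee_rot: [-2.494, -1.91, 0.001]
force: [-0.1, -0.3, 1.3]
width: 1.001
```

Emit:
move_arm:
  series:
    - [0,0,0,0,0,0]
    - [0,0,0,0,0,0]
    - [0,0,0,0,0,0]
    - [0,0,0,0,0,0]
    - [0,0,0,0,0,0]
    - [0,0,0,0,0,0]
    - [0,0,0,0,0,0]
    - [0,0,0,0,0,0]
  grip: 0
  force: 30

```text
clock: 27.95
position: [0.4908, -0.2285, 0.0292]
ee_rot: [2.494, 1.91, 0.0]
force: [-1.4, 0.6, 6.2]
width: 0.651
```

Emit:
move_arm:
  series:
    - [0,0,0,0,0,0]

```text
clock: 28.05
position: [0.4908, -0.2285, 0.0292]
ee_rot: [2.494, 1.91, 0.001]
force: [-0.7, -0.3, 5.6]
width: 0.651
```

Emit:
move_arm:
  series:
    - [0,0,0.5,0,0,0]
    - [0,0,1,0,0,0]
    - [0,0,2,0,0,0]
    - [0,0,2,0,0,0]
    - [0,0,2,0,0,0]
    - [0,0,1.5,0,0,0]
    - [0,2,1,0,0,1]
    - [0,3,0,0,0,1]

```text
clock: 28.85
position: [0.491, -0.1793, 0.1304]
ee_rot: [2.461, 1.949, 0.001]
force: [0.8, 0.9, -3.6]
width: 0.651
```

Emit:
move_arm:
  series:
    - [0,4,0,0,0,1.2]
    - [0,4,0,0,0,1.2]
    - [0,3,0,0,0,0]
    - [0,2,0,0,0,0]
    - [0,0.5,0,0,0,0]
    - [0,0,0,0,0,0]
    - [0,0,0,0,0,0]

```text
clock: 29.55
position: [0.4903, -0.0444, 0.1287]
ee_rot: [2.42, 2.003, -0.001]
force: [-0.1, -0.6, -3.9]
width: 0.654
```

```bash
python3 look.py tray_orange 0 m2 tray_blue pack tray_black
```

```text
29.65 [490.4 -44.8 128.6] yaw -10.82 0.6524395454615917 [ 0.3  0.3 -3.9]
wrist tray_orange [254.9, 61.0, 104.9, 124.5] 0.78 [492.84  43.6  -10.38   1.     0.71   0.64]
wrist tray_orange [107.6, 296.8, 96.7, 15.7] 0.72 [368.98 -56.1   83.38   0.89   0.99   2.36]
top tray_orange [235.0, 213.8, 13.8, 37.3] 0.93 [ 4.9556e+02  7.4140e+01 -8.7680e+01  4.2000e-01  5.9000e-01  1.4700e+00]
top tray_orange [358.6, 299.8, 30.4, 46.6] 0.8 [ 299.49 -237.08   87.95   -0.73   -0.78    1.31]
top tray_blue [150.0, 222.3, 35.7, 39.8] 0.92 [473.51 252.46 -83.24   0.95   0.98   2.51]
top pack [143.0, 160.0, 46.8, 30.3] 0.9 [ 6.2768e+02  2.5159e+02 -3.2700e+00  9.4000e-01  9.7000e-01  3.4000e-01]
top tray_black [140.0, 164.1, 55.1, 32.5] 0.81 [626.59 252.24  -2.82   0.91   0.97   2.14]
```

View pics/m2.png

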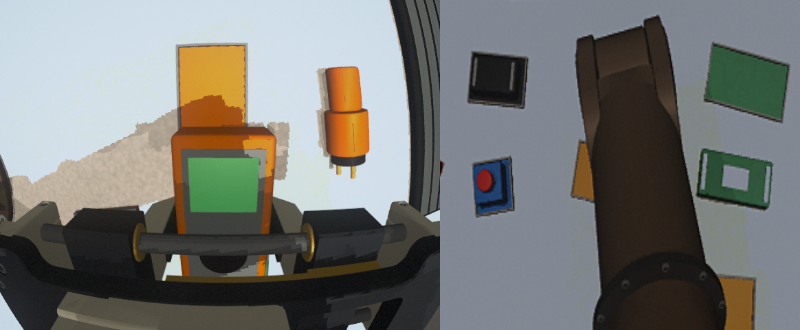

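The wrist view shows the meter held level, the orange tray ahead (212,85) and the plug well to the right (345,115). The computed tray centre is (489.2, 23.7), which agrees with the top camera. Lowering.

Emit:
move_arm:
  series:
    - [0,2,0,0,0,0.2]
    - [-0.1,3,-1,0,0,0]
    - [0,1.8,-2,0,0,0]
    - [0,0,-3,0,0,0]
    - [0,0,-2.5,0,0,0]
    - [0,0,-2,0,0,0]
    - [0,0,-1,0,0,0]
    - [0,0,-0.5,0,0,0]

```text
clock: 30.85
position: [0.4893, 0.0247, 0.0081]
ee_rot: [-2.415, -2.009, 0.001]
force: [-0.3, -0.5, -4.6]
width: 0.651
```

Emit:
move_arm:
  series:
    - [0,0,-0.2,0,0,0]
    - [0,0,-0.2,0,0,0]
    - [0,0,0,0,0,0]
    - [0,0,0,0,0,0]

```text
clock: 31.25
position: [0.49, 0.0246, 0.0053]
ee_rot: [2.415, 2.008, 0.001]
force: [0.1, 0.8, -4.1]
width: 0.652
```

Emit:
move_arm:
  series:
    - [0,-0.1,-0.2,0,0,0]
    - [0,0,-0.1,0,0,0]
    - [0,0,-0.1,0,0,0]
    - [0,0,-0.1,0,0,0]
    - [0,0,0,0,0,0]

```text
clock: 31.75
position: [0.4894, 0.0237, -0.0004]
ee_rot: [-2.415, -2.009, 0.0]
force: [0.6, 0.3, -3.9]
width: 0.652
```

Emit:
move_arm:
  series:
    - [0,0,-0.1,0,0,0]
    - [0,0,0,0,0,0]

```text
clock: 31.95
position: [0.4894, 0.0237, -0.0014]
ee_rot: [-2.415, -2.009, 0.0]
force: [-0.5, 0.5, -4.0]
width: 0.651
```

Emit:
move_arm:
  series:
    - [0,0,-0.1,0,0,0]
    - [0,0,0,0,0,0]

```text
clock: 32.15
position: [0.4896, 0.0237, -0.0018]
ee_rot: [2.415, 2.009, 0.0]
force: [-2.9, 0.2, 3.9]
width: 0.65
```

Emit:
move_arm:
  series:
    - [0,0,0,0,0,0]
    - [0,0,0,0,0,0]
    - [0,0,0,0,0,0]
    - [0,0,0,0,0,0]
    - [0,0,0,0,0,0]
    - [0,0,0,0,0,0]
  grip: 1

```text
clock: 32.75
position: [0.4895, 0.0237, -0.0023]
ee_rot: [-2.416, -2.009, -0.0]
force: [-0.8, -0.1, -0.9]
width: 1.0
```

Emit:
move_arm:
  series:
    - [0,0,1,0,0,0]
    - [0,0,2,0,0,0]
    - [0,0,3,0,0,0]
    - [0,-1,3,0,0,0]
    - [0,-2,3,0,0,0]
    - [0,-3,3,0,0,0]
    - [0,-4,3,0,0,0]
    - [0,-4,2,0,0,0]

```text
clock: 33.55
position: [0.4899, -0.1172, 0.2009]
ee_rot: [2.412, 2.009, 0.003]
force: [1.7, -0.2, -0.9]
width: 1.0
```

Emit:
move_arm:
  series:
    - [0,-4,0,0,0,0]
    - [0,-4,0,0,0,0]
    - [0,-3,0,0,0,0]
    - [0,-1,0,0,0,0]
    - [0,0,0,0,0,0]
    - [0,0,0,0,0,0]

```text
clock: 34.15
position: [0.4896, -0.2348, 0.198]
ee_rot: [-2.414, -2.01, -0.001]
force: [-0.2, 0.8, 0.1]
width: 1.003
```

```bash
python3 look.py load 0 l1 meter tray_green
```

```text
34.25 [ 489.8 -234.4  198. ] yaw -10.36 0.9932120981043838 [-0.9  0.   0.1]
wrist load [283.6, 132.7, 72.2, 144.6] 0.56 [ 487.18 -225.73   -7.3     0.99    0.99    0.5 ]
wrist meter [240.1, 1.4, 71.5, 20.8] 0.61 [456.5  -55.33  83.43   1.06   0.84   9.  ]
wrist tray_green [412.9, 126.4, 88.9, 150.5] 0.85 [ 6.3050e+02 -2.5456e+02 -1.1110e+01  9.9000e-01  1.0000e+00  5.3000e-01]
top meter [236.4, 219.5, 57.7, 35.1] 0.75 [ 4.8806e+02  2.2450e+01 -9.9900e+00  1.0100e+00  1.0100e+00  4.1000e-01]
top tray_green [346.3, 153.0, 35.7, 42.1] 0.66 [ 6.3734e+02 -2.1390e+02  8.0050e+01  8.6000e-01  5.3000e-01  7.7000e-01]
```

View pics/l1.png

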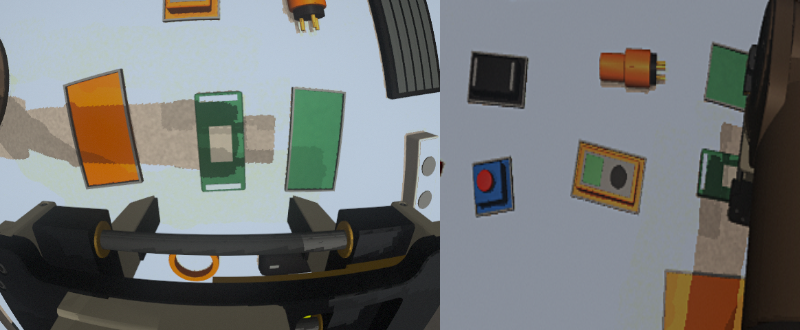

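The top view shows the meter sitting in the orange tray (610,177). The wrist view shows the load box at (220,140) and the green tray at (317,139). Grasping the load.

Emit:
move_arm:
  series:
    - [-0.25,0.9,-3,0,0,3.1]
    - [0,0,-4,0,0,0]
    - [0,0,-4,0,0,0]
    - [0,0,-3.5,0,0,0]
    - [0,0,-2.5,0,0,0]
    - [0,0,-1.6,0,0,0]
    - [0,0,-1,0,0,0]
    - [0,0,-0.6,0,0,0]

```text
clock: 35.35
position: [0.487, -0.2272, -0.0049]
ee_rot: [-2.36, -2.073, 0.0]
force: [-0.3, -0.2, 0.4]
width: 0.997
```

Emit:
move_arm:
  series:
    - [0,0,0,0,0,0]
    - [0,0,0,0,0,0]
    - [0,0,0,0,0,0]
    - [0,0,0,0,0,0]
    - [0,0,0,0,0,0]
    - [0,0,0,0,0,0]
    - [0,0,0,0,0,0]
    - [0,0,0,0,0,0]
  grip: 0
  force: 35

```text
clock: 36.15
position: [0.4875, -0.2276, -0.0036]
ee_rot: [2.36, 2.073, 0.001]
force: [-0.8, 0.7, 5.5]
width: 0.695
```

Emit:
move_arm:
  series:
    - [0,0,0.3,0,0,0]
    - [0,0,0.5,0,0,0]
    - [0,0,1,0,0,0]
    - [0,0,0,0,0,0]

```text
clock: 36.55
position: [0.4877, -0.2276, 0.015]
ee_rot: [2.359, 2.072, 0.001]
force: [0.6, -0.2, -4.2]
width: 0.694
```

Emit:
move_arm:
  series:
    - [0,0,1.5,0,0,0]
    - [1,0,2,0,0,-0.6]
    - [2.5,-0.5,0,0,0,-0.8]
    - [3.5,-0.8,0,0,0,-0.8]
    - [3.5,-0.8,0,0,0,-0.8]
    - [2.5,-0.8,0,0,0,-0.7]
    - [1.2,0,0,0,0,0]
    - [0,0,0,0,0,0]

```text
clock: 37.35
position: [0.6306, -0.2558, 0.0483]
ee_rot: [2.425, 1.997, 0.002]
force: [-0.3, 0.5, -4.9]
width: 0.692
```

Emit:
move_arm:
  series:
    - [0,0,-1.5,0,0,0]
    - [0,0,-1,0,0,0]
    - [0,0,-0.8,0,0,0]
    - [0,0,-0.5,0,0,0]
    - [0,0,0,0,0,0]

```text
clock: 37.85
position: [0.628, -0.2562, 0.0096]
ee_rot: [-2.425, -1.995, 0.002]
force: [-0.2, 0.5, -5.2]
width: 0.693
```

```bash
python3 look.py tray_green 0 l2 load tray_orange meter
```

```text
37.95 [ 629.1 -256.3   10.8] yaw -11.1 0.6938105808668442 [ 0.7  0.7 -5.2]
wrist tray_green [235.3, 128.6, 186.5, 273.7] 0.56 [ 606.01 -215.09   84.42    0.91    0.89   11.32]
wrist load [240.2, 152.4, 171.6, 251.7] 0.65 [ 627.22 -258.18  -11.12    1.05    1.03   18.8 ]
wrist tray_orange [1.3, 0.0, 42.7, 19.9] 0.64 [454.49 -77.02  73.11   0.93   1.     5.25]
top tray_green [345.8, 155.2, 21.8, 37.3] 0.74 [ 6.7992e+02 -1.7704e+02 -7.5390e+01  2.5000e-01  1.1000e+00  2.8400e+00]
top load [355.2, 158.7, 21.4, 30.2] 0.86 [ 7.6620e+02 -2.4077e+02  7.5660e+01  6.1000e-01  2.2800e+00  2.1500e+00]
top tray_orange [308.2, 295.4, 63.0, 47.2] 0.89 [ 305.13 -147.37   -3.84    1.3     0.86    2.25]
top tray_orange [233.1, 214.6, 62.9, 44.9] 0.69 [ 4.8933e+02  2.2530e+01 -1.0350e+01  1.0000e+00  1.0000e+00  3.7000e-01]
top meter [234.9, 217.1, 57.9, 36.2] 0.55 [ 4.8788e+02  2.2430e+01 -1.0470e+01  1.0000e+00  1.0000e+00  4.1000e-01]
```

View pics/l2.png

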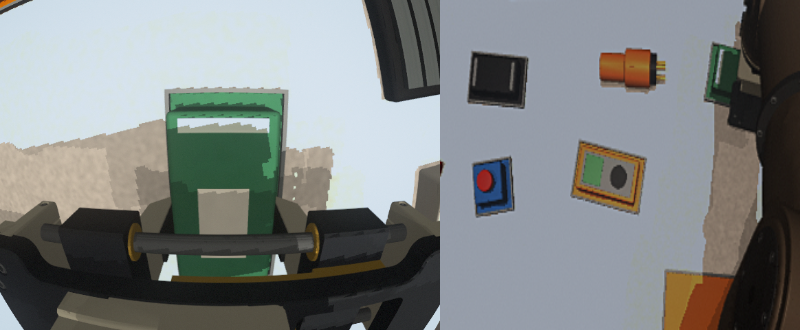

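The wrist view shows the load over the green tray and aligned with it, with an even rim margin on both sides (168 and 287 px at row 120). Final lowering.

Emit:
move_arm:
  series:
    - [0.1,0,-0.4,0,0,0]
    - [0,0,-0.2,0,0,0]
    - [0,0,-0.1,0,0,0]
    - [0,0,0,0,0,0]

```text
clock: 38.75
position: [0.6298, -0.2563, 0.0034]
ee_rot: [-2.426, -1.996, 0.001]
force: [-0.2, -0.3, -5.5]
width: 0.694
```

Emit:
move_arm:
  series:
    - [0,0,-0.1,0,0,0]
    - [0,0,-0.1,0,0,0]
    - [0,0,0,0,0,0]

```text
clock: 39.05
position: [0.6299, -0.2563, 0.0016]
ee_rot: [-2.426, -1.996, 0.0]
force: [-0.1, -0.7, -4.9]
width: 0.695
```

Emit:
move_arm:
  series:
    - [0,0,-0.1,0,0,0]
    - [0,0,0,0,0,0]

```text
clock: 39.25
position: [0.6299, -0.2563, 0.0006]
ee_rot: [-2.426, -1.996, 0.0]
force: [-0.4, -0.5, -5.3]
width: 0.695
```

Emit:
move_arm:
  series:
    - [0,0,-0.1,0,0,0]
    - [0,0,0,0,0,0]

```text
clock: 39.45
position: [0.6299, -0.2563, -0.0004]
ee_rot: [-2.426, -1.996, 0.0]
force: [-0.6, 0.7, -4.7]
width: 0.692
```

Emit:
move_arm:
  series:
    - [0,0,-0.1,0,0,0]
    - [0,0,0,0,0,0]

```text
clock: 39.65
position: [0.63, -0.2564, -0.0005]
ee_rot: [2.426, 1.996, -0.0]
force: [-4.1, 2.1, 4.1]
width: 0.693
```

Contact, at the expected height. Releasing, rising and moving aside for the final check.

Emit:
move_arm:
  series:
    - [0,0,0,0,0,0]
    - [0,0,0,0,0,0]
    - [0,0,0,0,0,0]
    - [0,0,0,0,0,0]
    - [0,0,0,0,0,0]
    - [0,0,0,0,0,0]
  grip: 1

```text
clock: 40.25
position: [0.63, -0.2564, -0.0013]
ee_rot: [2.426, 1.996, 0.0]
force: [0.3, 0.3, 0.1]
width: 0.998
```

Emit:
move_arm:
  series:
    - [0,0,1,0,0,0]
    - [0,0,2,0,0,0]
    - [0,0,3,0,0,0]
    - [0,0,4,0,0,0]
    - [-1,-2,4,0,0,0]
    - [-3,-3,4,0,0,-3]
    - [-3,-3,4,0,0,-3]
    - [-3,-3,0,0,0,-3]

```text
clock: 41.05
position: [0.541, -0.3588, 0.2139]
ee_rot: [2.569, 1.794, 0.008]
force: [1.0, -0.4, 0.4]
width: 0.997
```

Emit:
move_arm:
  series:
    - [-3,-3,0,0,0,-3]
    - [-3,-3,0,0,0,-3]
    - [-3,-3,0,0,0,-3]
    - [-3,-3,0,0,0,-3]
    - [-3,-3,0,0,0,-3]
    - [-2,-2,0,0,0,0]
    - [0,0,0,0,0,0]
    - [0,0,0,0,0,0]

```text
clock: 41.85
position: [0.3683, -0.528, 0.208]
ee_rot: [2.788, 1.446, 0.001]
force: [1.5, 0.5, 0.3]
width: 0.999
```

Run:
```python
from h import *
s=monitor.observe(); print(s['clock'],s['position'],s['width'],s['force'])
t=grab('top'); sc=grab('scene')
Z={'stop':.003,'pack':.003,'meter':.003,'load':.003}
C={'stop':(472.8,252.3),'pack':(627.3,252.1),'meter':(489.2,23.4),'load':(630.2,-255)}
for n in Z:
  for d in(t,sc):
    for o in outline_of(d['name'],n):
        if o['p']>.4: f=fit(n,[(d,o['mask'])],.003); print(n,d['name'],round(o['p'],2),f,'off',np.round(f[:2]-C[n],1))
for n in('plug','mouse'): print(n,[(o['rect'],round(o['p'],2)) for d in (t,sc) for o in outline_of(d['name'],n)])
cv2.imwrite('pics/end.png',np.hstack([cv2.resize(t['color'][130:350,100:500],(400,220)),cv2.resize(sc['color'][80:460,140:530],(390,380))[:220]*1 if 0 else cv2.resize(sc['color'][100:460,140:540],(244,220))])[:,:,::-1])
```

```text
41.85 [ 0.36830275 -0.52797266  0.20796483] 0.9991211410617538 [1.50545007 0.50009723 0.31053362]
stop top 0.63 [4.7349e+02 2.5115e+02 8.0800e+00 4.5000e-01] off [ 0.7 -1.2]
stop scene 0.66 [475.28 246.36  15.28   1.37] off [ 2.5 -5.9]
stop scene 0.5 [493.61  12.64  -7.08   8.4 ] off [  20.8 -239.7]
pack top 0.74 [626.55 251.48  -4.14   0.78] off [-0.8 -0.6]
pack scene 0.9 [629.   247.04  -2.08   0.71] off [ 1.7 -5.1]
meter top 0.94 [488.06  22.8  -10.32   0.57] off [-1.1 -0.6]
meter scene 0.91 [491.94  18.52 -10.01   0.98] off [ 2.7 -4.9]
load top 0.74 [507.31 258.26 -76.32   1.96] off [-122.9  513.3]
load top 0.65 [ 6.2925e+02 -2.5602e+02 -1.0920e+01  4.1000e-01] off [-1. -1.]
load top 0.43 [486.63  10.98  -9.98   3.27] off [-143.6  266. ]
load scene 0.82 [ 631.5  -259.41  -11.32    0.82] off [ 1.3 -4.4]
plug [([255.8, 162.3, 61.0, 22.3], 0.95), ([144.3, 162.4, 46.4, 29.5], 0.24), ([371.3, 247.8, 60.3, 50.3], 0.67)]
mouse [([456.9, 183.4, 34.6, 45.3], 0.62), ([173.6, 377.7, 58.2, 66.2], 0.94)]
```

View pics/end.png

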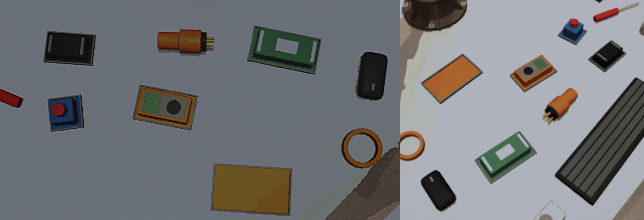

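All four items lie flat in their own trays: stop (66,112), pack (70,47), meter (166,107), load (285,49). The plug (186,41) and mouse (371,76) haven't moved. Handing in.

```bash
python3 -c "
from cell import workorder; print(workorder.sign_off())"
```

```text
the job is handed in; nothing more can be done
None
```

I took the pile apart from the top and set each thing in its own tray: stop, pack, meter, then load. Each was lowered until the wrist force showed it touching the floor, then let go. I handed the job in at about 42 s of the 117 s allowed; the hand-in reports no verdict.

**Last checks:**
- **Positions:** the top camera puts all four within about 1.5 mm of their tray centres. The scene camera reads 4–6 mm off for all four. It showed much the same offset on the trays before anything moved, so I put that down to its calibration.
- **Flatness:** all four look flat inside their rims, and each touched down at the expected height.
- **Plug and mouse:** both are where they were, to within a few pixels (under 1 cm).
- **Robot:** the gripper is open and clear of everything.

**What disagreed:** the fingertips are about 32 mm higher than the tool data says. Because of this, my first close landed on the stop's red button instead of its blue sides. I let go without lifting it, measured the real fingertip position from the wrist camera, and corrected every later grasp by that amount. After that, the measured grip widths matched the four items' sizes.

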